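# Chock the pattern roller on the draining board

### The arm

A 6-joint arm with a two-finger parallel gripper is mounted at the origin on the work surface. World frame = base frame: x ahead of the robot, y to its left, z up, the work surface at z = 0. Lengths are in m, angles in rad, forces in N, time in s.
With the tool pointing down it reaches from about 0.25 to 0.725 m from the base axis. Payload 4 kg.
Tool frame: the origin (TCP) lies on the mounting face of the last link; the fingertips stand nose_length ahead of it and the grasp point (between the pads) lies 155 mm ahead of it (nose_length is the distance from the TCP to the fingertips, in m); z points along the fingers, y is the line along which they close (so a half turn about z gives the same grasp; the last joint's range is limited). The gripper opens to 85 mm and grips with 20 to 120 N. Pads are 22 mm wide; open, the fingers measure 114 mm over their backs; the gripper's body (76 mm by 85 mm) begins 54 mm behind the grasp point. The pads swing forward as they close: fully open they stand 13 mm farther back than shut.
Start: joints at [-1.198, 0.241, 0.005, 1.335, 0, 1.571], TCP at [0.182, -0.466, 0.405] pointing down, gripper open.
Joint ranges: [-2.72, 2.72], [-1.05, 1.87], [-1.09, 1.28], [-1.99, 2.15], [-1.42, 1.44], [-3.14, 3.14]. Speed limits (rad/s): [2.79, 2.79, 3.14, 3.14, 3.14, 3.14].

### API

Orientations are given as a unit quaternion [w, x, y, z].
In Python, from cell import observe, camera, sign_off, nose_length gives the robot as it stands. The module is installed in compiled form; this text tells all that it offers.
- The arm moves only by the tool move_arm, never from a script. Its argument "commands" is one flat list of numbers, 6 for each row, row after row: the shift along the tool's x, y, z in mm, then the turn, a rotation vector about the tool's x, y, z in degrees. In form: [tx, ty, tz, rx, ry, rz, tx, ty, tz, rx, ry, rz, ...]. A call has 1 to 20 rows; each row shifts and turns the commanded pose from where the row before left it, along the tool's axes as they then stand; what a row does not reach is not made up. A row lasts 1/10 s, in which the tool goes at most 50 mm and 8.59 degrees, less where a joint would pass 70% of its speed; a pose out of reach is approached as far as the arm can. A call is refused whole if a number of a shift passes 50 or a number of a turn 8.59, either way. A call with a gripper value outside its range is refused whole. "grip" is the finger opening in mm, from 0 to 85.4, set as the call begins (left out, the last holds). The fingers move at their own pace and stop on an object; "squeeze" is the grip in N (left out, the last holds). Time passes only in rows, so rows that do not move let the fingers close. It gives the time, the measured TCP pose, the force, the opening and the grip force at its end, in the units of the state.
- observe(): the state, without advancing time (a new reading comes with each control period).
- camera(name): name is "side" or "top"; returns a dict with "color" (400x640x3 uint8, red, green, blue), "K" (3x3 intrinsics, pixels), "rvec" (rotation vector, rad) and "tvec" (3), from world to camera coordinates, as OpenCV has them. Camera axes: x right, y down, z forward; pixel columns grow to the right and rows downward; lengths in m; the calibration is good to about 2 mm. A picture is of the moment at which its call begins. There is no depth.
- sign_off(): hands the job in; it is judged then, once.
The state is a dict: "clock": time; "q": joint angles; "joint_vel": joint speeds; "joint_efforts": joint torques, N m; "eef_pos": TCP position; "orientation": TCP orientation; "wrist_force": force on the tool from outside, world axes, zero at the start; "torque": the same for the moment, N m; "opening": opening from 0.0 (shut) to 1.0 (fully open); "grip_force": force on a finger pad.
Only numpy, scipy, OpenCV 4.12 (cv2) and the standard library are available. Lean on these libraries where they do the work, as an engineer would, in place of code of your own. Each camera call takes 0.05 s, during which the arm holds its last target. There are 200 camera calls.

### The job

The dark brown pattern roller has been washed and has to drip dry on the sloping board, where it would roll away by itself. First lay the brick-red block across the slope on the blue patch of the board and let go of it; then set the dark roller down gently on the board, crosswise, just uphill of the block, and let go so that it rests against the block and stays there. Leave the pale roller where it is.

Things in the scene. Friction and masses are not known exactly. Their poses are not given: they have to be found in the camera images.
- roller_center (a point): Centre of the dark brown wooden pattern roller: a solid cylinder, diameter 48 mm, length 56 mm, about 80 g, lying on the table at the start with its centre 24 mm up. x is the roller's axis (either end will do; it can be gripped over its two flat ends from above, which leaves its round side free); y and z turn as it rolls. It rolls freely.
- chock_center (a point): Centre of the brick-red fired-clay block used as a chock: 32 mm (its x) by 70 mm (its y, the long way) by 36 mm high (z up), about 160 g, standing on the table with its centre 18 mm up. It does not slide on the board by itself.
- board_mark (a point): Centre of the blue patch (38 x 78 mm) on the fixed sloping red-brown wooden board, 36 mm above the table. x: down the slope (roughly away from the robot); y: level across it (long way of patch); z: square to the surface, 7 degrees off vertical. Rimless board: reaches 90 mm downhill, 150 uphill, 100 to each side. Resting roller: centre 40 mm uphill (-x) of the block's, 24 mm above the surface.
- pale_roller_center (a point): Centre of the other roller, the same size but of pale wood, lying on the table with its centre 24 mm up; it is to be left where it is. A cream round upright prop (40 mm diameter, 55 mm high) also stands on the table nearby, not needed.
There are look-alikes about, which are no part of the job. Leave any turquoise look-alike of the part that bears roller_center alone.

How it is judged:
By the outcome, as a careful person would: the job done as asked, in the order asked, and still so for the second after the job is handed in, with the robot touching nothing.
It also fails if it takes over 59 s, if anything falls off the work surface, if the arm or the gripper's body presses on something with over 40 N, if the wrist force passes 120 N, or if a joint passes its speed limit or range.

## Working session

There is one attempt and no reset: what is moved stays moved. The work goes in short steps, Python scripts to look and compute and a tool call to move; the robot and the scene stay as the last step left them, time stands still between calls to the robot, and variables do not carry over. Pictures are saved under pics/ and viewed, at most 10 in all, crops included, and the job is handed in when it is done.

Besides the shell and the picture viewer there is one more tool, called in YAML: its name, and indented under it one key for each argument. move_arm: Moves the arm, as the interface text tells. Its arguments: {"type":"object","properties":{"commands":{"type":"array","items":{"type":"number"}},"grip":{"type":"number"},"squeeze":{"type":"number"}},"required":["commands"]}

```bash
mkdir -p pics
python3 - <<'E'
from cell import *
import cv2,numpy as np
s=observe();print(s,nose_length() if callable(nose_length) else nose_length)
for n in("top","side"):
    c=camera(n);cv2.imwrite(f"pics/{n}0.png",c["color"][:,:,::-1]);print(n,c["K"].tolist(),c["rvec"],c["tvec"])
E
```

```text
{'clock': 0.0, 'q': array([-1.19799750e+00,  2.41419465e-01,  3.70193587e-03,  1.33518636e+00,
        2.08606727e-05,  1.57083610e+00]), 'joint_vel': array([-0.00152898,  0.00049294,  0.00103832,  0.00067876,  0.0004462 ,
        0.00020524]), 'joint_efforts': array([ 4.17444944e-04, -3.72320330e+01,  2.52406830e+01,  1.69821427e-02,
        1.20476871e-04, -2.87153298e-06]), 'eef_pos': array([ 0.18201501, -0.46540108,  0.40380082]), 'orientation': array([-1.03745655e-03,  9.82681013e-01,  1.85302230e-01, -1.85059659e-04]), 'wrist_force': array([0.20963227, 0.74473428, 0.00862871]), 'torque': array([-0.00924426, -0.03176583, -0.04735157]), 'grip_force': 0.0, 'opening': 1.0053140720394527} 0.1734
top [[498.05915388186514, 0.0, 331.1798445956677], [0.0, 498.05915388186514, 200.459837202831], [0.0, 0.0, 1.0]] [ 2.13635024 -2.18530874  0.10352664] [-0.01196018  0.5909553   0.95573864]
side [[459.6882152964047, 0.0, 315.9953297886128], [0.0, 459.6882152964047, 192.3268373082813], [0.0, 0.0, 1.0]] [ 0.84904359 -2.39426002  1.2756716 ] [0.44291014 0.26128091 0.63304258]
```

View pics/top0.png

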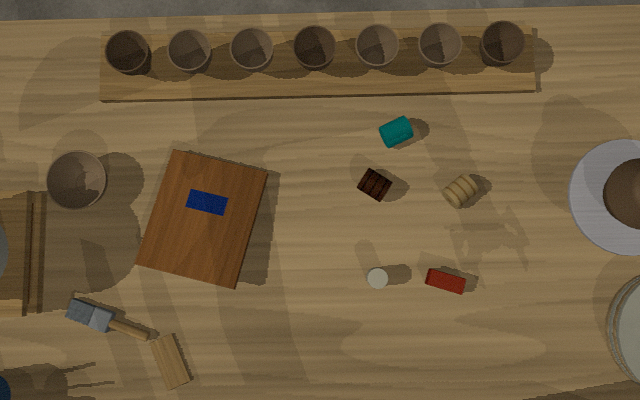

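View pics/side0.png

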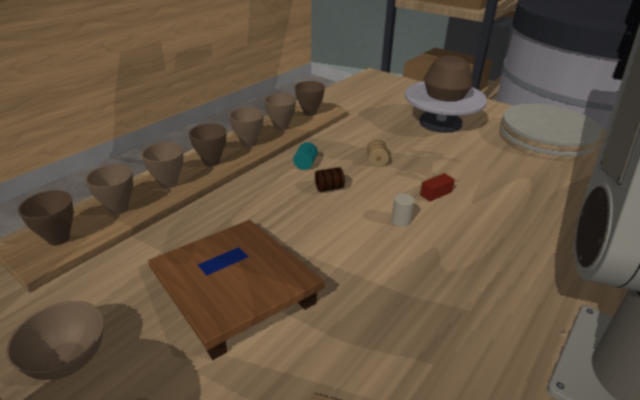

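Top view: dark roller (375,184), turquoise look-alike (396,131), pale roller (461,190), prop (377,278), red block (445,281), blue patch (207,202). The dark brown ribbed cylinder at (375,184) fits roller_center; the one red block fits the chock. I'll measure them and confirm in a crop.

```bash
cat > h.py <<'E'
from cell import *
import cv2,numpy as np
def ray(c,uv):
    R=cv2.Rodrigues(c["rvec"])[0];o=-R.T@c["tvec"]
    d=R.T@np.linalg.inv(c["K"])@np.array([*uv,1.]);return o,d
def onz(c,uv,z):
    o,d=ray(c,uv);return o+d*(z-o[2])/d[2]
def mask(c,lo,hi,box):
    h=cv2.cvtColor(c["color"],cv2.COLOR_RGB2HSV);m=cv2.inRange(h,lo,hi)
    k=np.zeros_like(m);x0,y0,x1,y1=box;k[y0:y1,x0:x1]=255;return m&k
def big(m):
    m=cv2.morphologyEx(m,cv2.MORPH_CLOSE,np.ones((5,5)))
    return max(cv2.findContours(m,cv2.RETR_EXTERNAL,cv2.CHAIN_APPROX_NONE)[0],key=cv2.contourArea)
def cen(k):
    k=cv2.convexHull(k);M=cv2.moments(k);return M["m10"]/M["m00"],M["m01"]/M["m00"]
def tri(a,ua,b,ub):
    o,d=ray(a,ua);p,e=ray(b,ub);s=np.linalg.lstsq(np.c_[d,-e],p-o,rcond=None)[0]
    A,B=o+d*s[0],p+e*s[1];return (A+B)/2,np.linalg.norm(A-B)
E
python3 - <<'E'
from h import *
t=camera("top");s=camera("side")
np.set_printoptions(precision=4,suppress=True)
spec={"roller":((0,0,0),(179,255,75),(350,160,400,206),(310,163,348,195),.024),
"chock":((0,150,50),(6,255,255),(415,260,475,300),(415,170,460,205),.018),
"patch":((110,120,40),(130,255,255),(175,180,240,225),(185,240,260,280),.036)}
vis=t["color"][:,:,::-1].copy()
for n,(lo,hi,bt,bs,z) in spec.items():
    k=big(mask(t,lo,hi,bt));k2=big(mask(s,lo,hi,bs));u,u2=cen(k),cen(k2)
    r=cv2.minAreaRect(k);bx=cv2.boxPoints(r);W=np.array([onz(t,p,z) for p in bx])[:,:2]
    e=W[1]-W[0],W[2]-W[1];L=[np.linalg.norm(x) for x in e];l=e[np.argmax(L)]
    print(n,u,u2,"top@z",onz(t,u,z),"tri",*tri(t,u,s,u2),"sizes",L,"long axis deg",np.degrees(np.arctan2(l[1],l[0])))
    cv2.drawContours(vis,[k],-1,(0,255,0),1)
h=cv2.resize(vis[110:310,345:485],None,fx=4,fy=4,interpolation=cv2.INTER_CUBIC)[:600]
h2=cv2.resize(s["color"][130:230,290:470,::-1],None,fx=3,fy=3)
cv2.imwrite("pics/crop.png",h[:, :560]);
# board corners (seen top): at heights: solve plane from mark + tilt later
for c in [(175,150),(269,170),(136,264),(236,289)]: print(c,onz(t,c,.036))
E
```

```text
roller (374.73046251993617, 183.55889724310774) (329.6091286307054, 179.34965421853386) top@z [ 0.6233 -0.1132  0.024 ] tri [ 0.6225 -0.1144  0.0202] 0.003357296042283038 sizes [np.float64(0.05853079805241604), np.float64(0.057406451131349456)] long axis deg -32.70322344785223
chock (445.0193602693603, 280.85549943883274) (436.735389133627, 186.6123348017621) top@z [ 0.4275 -0.2459  0.018 ] tri [ 0.4273 -0.2463  0.0165] 0.00030585750941737665 sizes [np.float64(0.0316336675405997), np.float64(0.07537412131781751)] long axis deg -107.94018445338986
patch (206.33642636212227, 201.9076849869141) (222.13425925925927, 260.7962962962963) top@z [0.5929 0.2217 0.036 ] tri [0.5927 0.2217 0.0349] 0.0008980712234654245 sizes [np.float64(0.03698072857800692), np.float64(0.07771728711695493)] long axis deg -105.34625066430866
(175, 150) [0.699  0.2852 0.036 ]
(269, 170) [0.6539 0.097  0.036 ]
(136, 264) [0.474  0.3591 0.036 ]
(236, 289) [0.4216 0.1631 0.036 ]
```

View pics/crop.png

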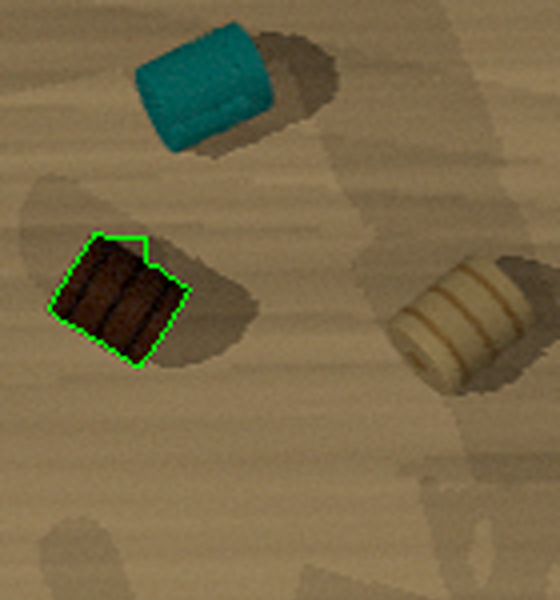

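The crop confirms it: the dark ribbed roller is outlined at (375,184.6), with a small shadow nick in the mask, and its grooves put its axis at about 57° in world. Turquoise and pale rollers are clearly separate. The sizes and heights I measured agree with the given ones. Next is the plan helper.

```bash
cat >> h.py <<'E'
from scipy.spatial.transform import Rotation as Ro
from scipy.linalg import logm,expm
A=np.radians(-15.);S=np.radians(7.)
bx=np.array([np.cos(A)*np.cos(S),np.sin(A)*np.cos(S),-np.sin(S)]);by=np.array([-np.sin(A),np.cos(A),0]);bn=np.cross(bx,by)
mark=np.array([.5929,.2217,.036])
def plan(g,y,n=(0,0,1),step=35):
    """grasp point g, closing line y, fingers along -n -> N equal rows"""
    s=observe();q=s["orientation"];T=np.eye(4);T[:3,:3]=Ro.from_quat([*q[1:],q[0]]).as_matrix();T[:3,3]=s["eef_pos"]
    z=-np.array(n,float);y=np.array(y,float);y-=z*(y@z);y/=np.linalg.norm(y)
    if y@T[:3,1]<0:y=-y
    G=np.eye(4);G[:3,:3]=np.c_[np.cross(y,z),y,z];G[:3,3]=np.array(g)-.155*z
    D=np.linalg.inv(T)@G;L=np.real(logm(D));w=np.degrees(np.linalg.norm(Ro.from_matrix(D[:3,:3]).as_rotvec()))
    N=max(1,int(np.ceil(max(np.linalg.norm(L[:3,3])*1e3/step,w/8))));r=expm(L/N)
    print("clock",s["clock"],"N",N,"row",np.round(r[:3,3]*1e3,1).tolist(),np.round(np.degrees(Ro.from_matrix(r[:3,:3]).as_rotvec()),2).tolist())
def yaw(d):return [np.cos(np.radians(d)),np.sin(np.radians(d)),0]
E
python3 -c "
from h import *
plan([.4275,-.246,.11],yaw(-17.9))"
```

```text
clock 0.2 N 11 row [30.9, 1.4, 12.7] [-0.01, -0.0, -4.61]
```

move_arm:
  commands: [30.9,1.4,12.7,0,0,-4.6,30.9,1.4,12.7,0,0,-4.6,30.9,1.4,12.7,0,0,-4.6,30.9,1.4,12.7,0,0,-4.6,30.9,1.4,12.7,0,0,-4.6,30.9,1.4,12.7,0,0,-4.6,30.9,1.4,12.7,0,0,-4.6,30.9,1.4,12.7,0,0,-4.6,30.9,1.4,12.7,0,0,-4.6,30.9,1.4,12.7,0,0,-4.6,30.9,1.4,12.7,0,0,-4.6,0,0,0,0,0,0,0,0,0,0,0,0,0,0,0,0,0,0]
  grip: 85
  squeeze: 40

```text
clock: 1.6
eef_pos: [0.4278, -0.2469, 0.2654]
orientation: [0.0, 0.81, 0.587, 0.0]
wrist_force: [0.5, -0.4, 0.2]
opening: 0.996
grip_force: 0.0
```

```bash
python3 -c "
from h import *
plan([.4275,-.246,.023],yaw(-17.9),step=30)
c=camera('side');cv2.imwrite('pics/s1.png',cv2.resize(c['color'][100:240,320:520,::-1],None,fx=3,fy=3))"
```

```text
clock 1.6 N 3 row [0.3, -0.2, 29.1] [0.01, 0.01, -0.07]
```

View pics/s1.png

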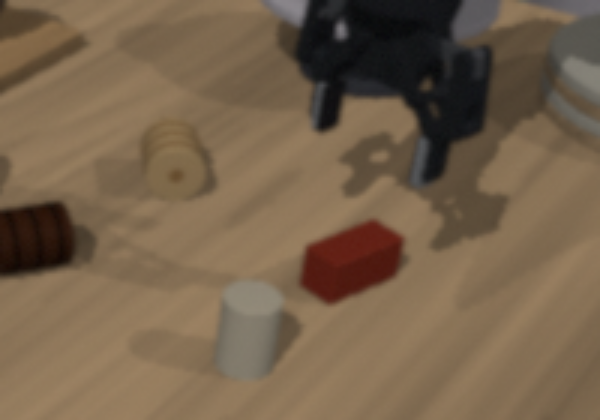

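The open fingers are above the red block (crop 350,260), lined up to straddle its short side, with the prop and pale roller clear.

move_arm:
  commands: [0.3,-0.2,29.1,0,0,0,0.3,-0.2,29.1,0,0,0,0.3,-0.2,29.1,0,0,0,0,0,0,0,0,0,0,0,0,0,0,0]

```text
clock: 2.15
eef_pos: [0.4272, -0.246, 0.1781]
orientation: [-0.0, 0.81, 0.587, -0.0]
wrist_force: [0.8, -0.4, 0.6]
opening: 0.992
grip_force: 0.0
```

move_arm:
  commands: [0,0,0,0,0,0,0,0,0,0,0,0,0,0,0,0,0,0,0,0,0,0,0,0,0,0,0,0,0,0,0,0,0,0,0,0,0,0,0,0,0,0,0,0,0,0,0,0]
  grip: 20
  squeeze: 40

```text
clock: 2.95
eef_pos: [0.428, -0.2455, 0.1787]
orientation: [0.001, 0.809, 0.588, 0.0]
wrist_force: [-1.3, -0.0, 6.7]
opening: 0.374
grip_force: 41.3
```

move_arm:
  commands: [0,0,-20,0,0,0,0,0,-35,0,0,0,0,0,-35,0,0,0,0,0,-30,0,0,0,0,0,0,0,0,0,0,0,0,0,0,0]

```text
clock: 3.55
eef_pos: [0.4274, -0.2451, 0.2977]
orientation: [0.0, 0.809, 0.588, 0.0]
wrist_force: [0.7, 1.8, -2.5]
opening: 0.368
grip_force: 40.5
```

```bash
python3 -c "
from h import *
print(observe()['eef_pos'],observe()['opening'])
plan(mark+.080*bn,bx,bn,step=38)"
```

```text
[ 0.42738831 -0.24507245  0.29766196] 0.3683285080144721
clock 3.55 N 14 row [35.4, 3.9, 1.8] [0.5, -0.01, -0.22]
```

move_arm:
  commands: [35.4,3.9,1.8,0.5,0,-0.2,35.4,3.9,1.8,0.5,0,-0.2,35.4,3.9,1.8,0.5,0,-0.2,35.4,3.9,1.8,0.5,0,-0.2,35.4,3.9,1.8,0.5,0,-0.2,35.4,3.9,1.8,0.5,0,-0.2,35.4,3.9,1.8,0.5,0,-0.2,35.4,3.9,1.8,0.5,0,-0.2,35.4,3.9,1.8,0.5,0,-0.2,35.4,3.9,1.8,0.5,0,-0.2,35.4,3.9,1.8,0.5,0,-0.2,35.4,3.9,1.8,0.5,0,-0.2,35.4,3.9,1.8,0.5,0,-0.2,35.4,3.9,1.8,0.5,0,-0.2,0,0,0,0,0,0,0,0,0,0,0,0,0,0,0,0,0,0]

```text
clock: 5.25
eef_pos: [0.6203, 0.2132, 0.268]
orientation: [-0.05, 0.793, 0.606, -0.038]
wrist_force: [0.2, -0.8, -1.6]
opening: 0.37
grip_force: 40.4
```

```bash
python3 -c "
from h import *
print(observe()['wrist_force'])
plan(mark+.040*bn,bx,bn,step=38)
plan(mark+.0265*bn,bx,bn,step=60)"
```

```text
[ 0.15401979 -0.81148606 -1.57151342]
clock 5.25 N 2 row [0.5, -0.1, 19.4] [-0.09, -0.03, -0.14]
clock 5.25 N 1 row [1.0, -0.1, 52.2] [-0.17, -0.06, -0.27]
```

move_arm:
  commands: [1,-0.1,25,-0.2,0,-0.3,0,0,17,0,0,0,0,0,9,0,0,0,0,0,0,0,0,0,0,0,0,0,0,0,0,0,0,0,0,0]

```text
clock: 5.85
eef_pos: [0.616, 0.2166, 0.2207]
orientation: [-0.048, 0.792, 0.608, -0.034]
wrist_force: [0.1, 0.4, -1.9]
opening: 0.368
grip_force: 40.5
```

move_arm:
  commands: [0,0,1,0,0,0,0,0,1,0,0,0,0,0,0.5,0,0,0,0,0,0,0,0,0,0,0,0,0,0,0]

```text
clock: 6.35
eef_pos: [0.6151, 0.2169, 0.2168]
orientation: [-0.048, 0.792, 0.608, -0.035]
wrist_force: [-1.0, 0.1, -2.1]
opening: 0.371
grip_force: 40.5
```

```bash
python3 -c "
from h import *
print(observe()['wrist_force'])
plan(mark+.0231*bn,bx,bn,step=38)"
```

```text
[-0.95827653  0.09622892 -2.05957484]
clock 6.35 N 1 row [-1.1, -0.5, 4.1] [0.2, -0.2, 0.08]
```

move_arm:
  commands: [-1,-0.5,1.5,0,0,0,0,0,1,0,0,0,0,0,0.5,0,0,0,0,0,0,0,0,0,0,0,0,0,0,0]

```text
clock: 6.85
eef_pos: [0.614, 0.2162, 0.2139]
orientation: [-0.048, 0.792, 0.608, -0.035]
wrist_force: [-0.1, 0.1, -0.9]
opening: 0.368
grip_force: 40.6
```

move_arm:
  commands: [0,0,1,0,0,0,0,0,0,0,0,0,0,0,0,0,0,0]

```text
clock: 7.15
eef_pos: [0.6139, 0.2162, 0.2138]
orientation: [-0.048, 0.792, 0.608, -0.034]
wrist_force: [-1.7, -1.2, 6.1]
opening: 0.364
grip_force: 41.2
```

Contact felt (about 8 N). Releasing, then retreating along the board normal.

move_arm:
  commands: [0,0,0,0,0,0,0,0,0,0,0,0,0,0,0,0,0,0,0,0,0,0,0,0,0,0,0,0,0,0,0,0,0,0,0,0]
  grip: 65

```text
clock: 7.75
eef_pos: [0.6139, 0.2162, 0.2128]
orientation: [-0.048, 0.792, 0.608, -0.035]
wrist_force: [0.2, -0.3, 0.1]
opening: 0.76
grip_force: 0.0
```

move_arm:
  commands: [0,0,-20,0,0,0,0,0,-40,0,0,0,0,0,-40,0,0,0,0,0,0,0,0,0,0,0,0,0,0,0]
  grip: 85

```text
clock: 8.25
eef_pos: [0.6257, 0.2128, 0.3137]
orientation: [-0.048, 0.792, 0.608, -0.033]
wrist_force: [-1.8, -0.0, -0.6]
opening: 0.993
grip_force: 0.0
```

```bash
python3 -c "
from h import *
np.set_printoptions(precision=4,suppress=True)
plan([.621,-.113,.12],yaw(57.3),step=35)
s=camera('side');k=big(mask(s,(0,180,50),(6,255,255),(150,200,320,300)))
print(cen(k),cv2.contourArea(k),'side onz',onz(s,cen(k),.0539),'want',mark+.018*bn)
cv2.imwrite('pics/s2.png',cv2.resize(s['color'][130:360,130:360,::-1],None,fx=2.6,fy=2.6))"
```

```text
clock 8.25 N 11 row [-30.1, -9.9, 3.7] [-0.5, -0.4, -6.56]
(219.6771582733813, 251.61001199040766) 1068.0 side onz [0.5952 0.2217 0.0539] want [0.595  0.2211 0.0539]
```

View pics/s2.png

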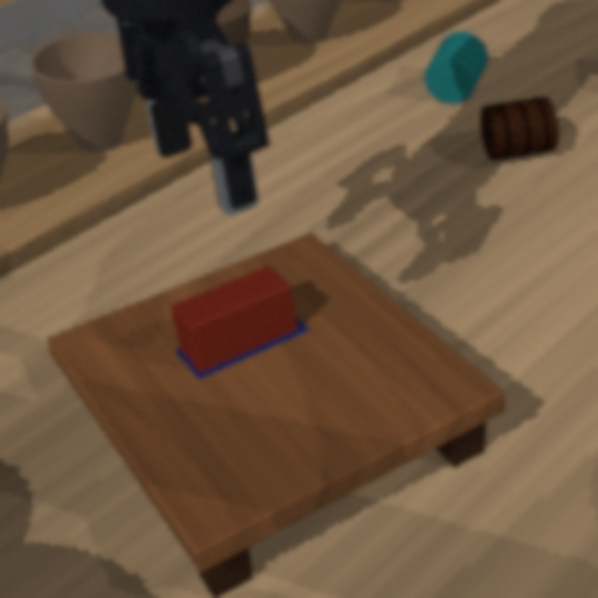

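The block lies square on the blue patch, with an even thin blue margin, and is within about 1 mm of the wanted centre. Now the roller.

move_arm:
  commands: [-30.1,-9.9,3.7,-0.5,-0.4,-6.56,-30.1,-9.9,3.7,-0.5,-0.4,-6.56,-30.1,-9.9,3.7,-0.5,-0.4,-6.56,-30.1,-9.9,3.7,-0.5,-0.4,-6.56,-30.1,-9.9,3.7,-0.5,-0.4,-6.56,-30.1,-9.9,3.7,-0.5,-0.4,-6.56,-30.1,-9.9,3.7,-0.5,-0.4,-6.56,-30.1,-9.9,3.7,-0.5,-0.4,-6.56,-30.1,-9.9,3.7,-0.5,-0.4,-6.56,-30.1,-9.9,3.7,-0.5,-0.4,-6.56,-30.1,-9.9,3.7,-0.5,-0.4,-6.56,0,0,0,0,0,0,0,0,0,0,0,0,0,0,0,0,0,0]

```text
clock: 9.7
eef_pos: [0.6202, -0.1123, 0.2722]
orientation: [-0.003, 0.281, 0.96, -0.001]
wrist_force: [0.6, 0.0, 0.2]
opening: 0.998
grip_force: 0.0
```

```bash
python3 -c "
from h import *
np.set_printoptions(precision=4,suppress=True)
s=camera('side');k=big(mask(s,(0,0,0),(179,255,75),(310,163,348,195)))
print(cen(k),onz(s,cen(k),.024))
plan([.621,-.113,.026],yaw(57.3),step=30)
cv2.imwrite('pics/s3.png',cv2.resize(s['color'][90:230,250:450,::-1],None,fx=3,fy=3))"
```

```text
(329.5449957947855, 179.20213064199606) [ 0.6179 -0.1108  0.024 ]
clock 9.75 N 4 row [-0.4, -0.1, 22.9] [-0.05, -0.08, 0.01]
```

View pics/s3.png

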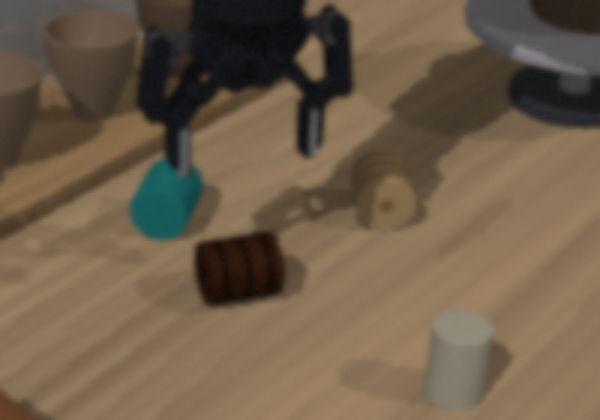

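The fingers are above the dark roller (crop 240,268), and their line runs parallel to its axis. The turquoise piece is well clear behind.

move_arm:
  commands: [-0.4,-0.1,25,0,-0.1,0,-0.4,-0.1,25,0,-0.1,0,-0.4,-0.1,22,0,-0.1,0,-0.4,0,20,0,0,0,0,0,0,0,0,0,0,0,0,0,0,0,0,0,0,0,0,0]

```text
clock: 10.45
eef_pos: [0.6226, -0.1139, 0.1831]
orientation: [0.002, 0.281, 0.96, -0.001]
wrist_force: [0.8, -0.4, -0.7]
opening: 0.994
grip_force: 0.0
```

move_arm:
  commands: [0,0,0,0,0,0,0,0,0,0,0,0,0,0,0,0,0,0,0,0,0,0,0,0,0,0,0,0,0,0,0,0,0,0,0,0,0,0,0,0,0,0]
  grip: 40
  squeeze: 30

```text
clock: 11.15
eef_pos: [0.6225, -0.1144, 0.1828]
orientation: [0.002, 0.281, 0.96, -0.001]
wrist_force: [-0.8, 0.3, 6.1]
opening: 0.656
grip_force: 32.0
```

move_arm:
  commands: [0,0,-20,0,0,0,0,0,-35,0,0,0,0,0,-35,0,0,0,0,0,-30,0,0,0,0,0,0,0,0,0,0,0,0,0,0,0]

```text
clock: 11.75
eef_pos: [0.622, -0.114, 0.302]
orientation: [0.001, 0.281, 0.96, -0.001]
wrist_force: [-0.5, 0.3, -1.0]
opening: 0.65
grip_force: 32.2
```

```bash
python3 -c "
from h import *
g=mark-.043*bx+.09*bn;print(g)
plan(g,by,bn,step=38)"
```

```text
[0.56226929 0.22990747 0.13056954]
clock 11.75 N 10 row [17.9, 29.2, 2.6] [0.09, 0.71, -1.77]
```

move_arm:
  commands: [17.9,29.2,2.6,0.1,0.7,-1.77,17.9,29.2,2.6,0.1,0.7,-1.77,17.9,29.2,2.6,0.1,0.7,-1.77,17.9,29.2,2.6,0.1,0.7,-1.77,17.9,29.2,2.6,0.1,0.7,-1.77,17.9,29.2,2.6,0.1,0.7,-1.77,17.9,29.2,2.6,0.1,0.7,-1.77,17.9,29.2,2.6,0.1,0.7,-1.77,17.9,29.2,2.6,0.1,0.7,-1.77,17.9,29.2,2.6,0.1,0.7,-1.77,0,0,0,0,0,0,0,0,0,0,0,0,0,0,0,0,0,0]

```text
clock: 13.05
eef_pos: [0.5804, 0.2243, 0.2822]
orientation: [-0.061, 0.131, 0.99, 0.006]
wrist_force: [-0.2, -0.2, -0.5]
opening: 0.655
grip_force: 32.3
```

```bash
python3 -c "
from h import *
plan(mark-.043*bx+.0385*bn,by,bn,step=60)"
```

```text
clock 13.05 N 1 row [0.3, 0.9, 49.3] [-0.19, -0.08, -0.04]
```

move_arm:
  commands: [0.3,0.9,20,-0.2,-0.1,0,0,0,17,0,0,0,0,0,12,0,0,0,0,0,0,0,0,0,0,0,0,0,0,0,0,0,0,0,0,0]

```text
clock: 13.65
eef_pos: [0.5755, 0.2274, 0.236]
orientation: [-0.058, 0.13, 0.99, 0.009]
wrist_force: [0.1, 0.6, -1.0]
opening: 0.649
grip_force: 32.3
```

```bash
python3 -c "
from h import *
np.set_printoptions(precision=4,suppress=True)
plan(mark-.043*bx+.0285*bn,by,bn,step=60)
s=camera('side')
cv2.imwrite('pics/s4.png',cv2.resize(s['color'][170:320,140:340,::-1],None,fx=3.9,fy=3.9))"
```

```text
clock 13.65 N 1 row [0.5, -1.0, 12.8] [0.18, 0.21, -0.01]
```

View pics/s4.png

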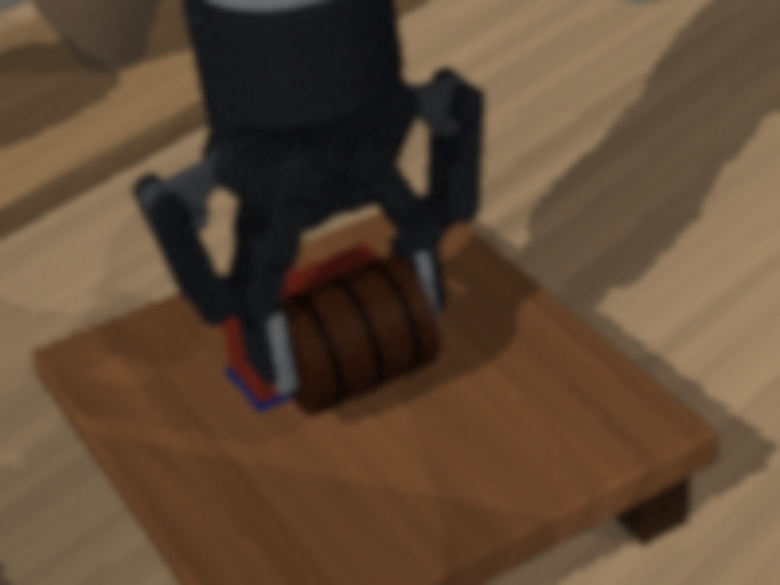

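The roller hangs crosswise just uphill of the block, with its centre at crop (363,333), so image (233.1,255.4), and about 12 mm above the board. Checking its offset from the grasp point.

```bash
python3 -c "
from h import *
np.set_printoptions(precision=4,suppress=True)
s=camera('side');o=observe();q=o['orientation'];R=Ro.from_quat([*q[1:],q[0]]).as_matrix()
g=o['eef_pos']+(.155+.0038)*R[:,2]
p=onz(s,(233.1,255.4),g[2])
for v in(g,p):print(v,'board coords',(v-mark)@np.c_[bx,by,bn]*1e3)
print('closing line vs by deg',np.degrees(np.arccos(abs(R[:,1]@by))),'n',np.degrees(np.arccos(-R[:,2]@bn)))"
```

```text
[0.5574 0.233  0.0784] board coords [-42.0628   1.6873  37.5774]
[0.5494 0.2314 0.0784] board coords [-49.3348  -1.9221  36.6845]
closing line vs by deg 0.18083646705343515 n 0.2884533886769548
```

The roller sits a few mm uphill of the grasp point, so I'll shift 2 mm downhill (-x tool), centre it in y and lower it until it touches.

move_arm:
  commands: [-2,-1,5,0.2,0.2,0,0,0,4,0,0,0,0,0,1.5,0,0,0,0,0,0,0,0,0,0,0,0,0,0,0,0,0,0,0,0,0]

```text
clock: 14.35
eef_pos: [0.5754, 0.2265, 0.2245]
orientation: [-0.061, 0.13, 0.99, 0.007]
wrist_force: [-0.1, 0.1, -0.7]
opening: 0.653
grip_force: 32.3
```

move_arm:
  commands: [0,0,1,0,0,0,0,0,1,0,0,0,0,0,0,0,0,0,0,0,0,0,0,0]

```text
clock: 14.75
eef_pos: [0.5751, 0.2265, 0.2227]
orientation: [-0.061, 0.13, 0.99, 0.007]
wrist_force: [-0.8, 0.4, 1.5]
opening: 0.647
grip_force: 32.4
```

move_arm:
  commands: [0,0,0.6,0,0,0,0,0,0,0,0,0,0,0,0,0,0,0]

```text
clock: 15.05
eef_pos: [0.5751, 0.2265, 0.2228]
orientation: [-0.061, 0.13, 0.99, 0.008]
wrist_force: [-1.8, -0.6, 4.7]
opening: 0.655
grip_force: 32.9
```

```bash
python3 -c "
from h import *
o=observe();print(o['wrist_force'],o['eef_pos'])
s=camera('side')
cv2.imwrite('pics/s5.png',cv2.resize(s['color'][190:320,160:310,::-1],None,fx=4.5,fy=4.5))"
```

```text
[-1.76939356 -0.59823938  4.72672152] [0.57510745 0.22654361 0.2227728 ]
```

View pics/s5.png

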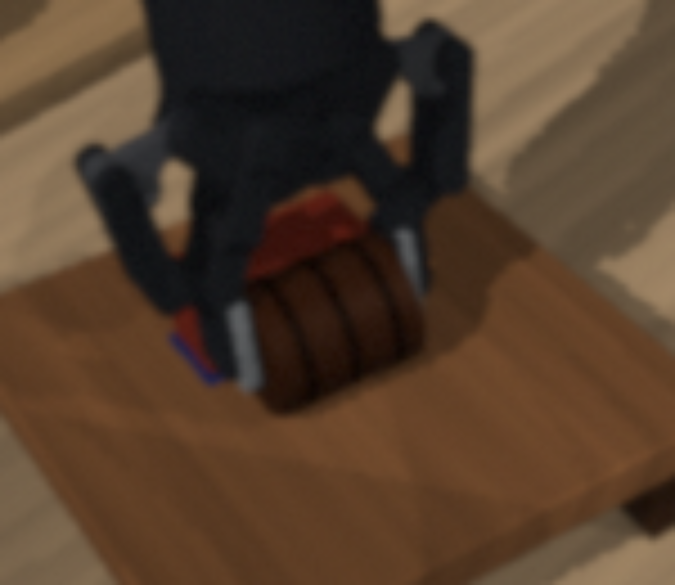

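The roller is down on the board (force 5.4 N), crosswise, with the block right behind it. I'll ease it downhill to close the remaining gap before release.

move_arm:
  commands: [-1,0,-0.4,0,0,0,-1,0,0,0,0,0,0,0,0,0,0,0,0,0,0,0,0,0]

```text
clock: 15.5
eef_pos: [0.5768, 0.2262, 0.2225]
orientation: [-0.061, 0.13, 0.99, 0.008]
wrist_force: [-1.6, -0.8, 6.2]
opening: 0.652
grip_force: 33.0
```

move_arm:
  commands: [-1,0,0,0,0,0,-0.5,0,0,0,0,0,0,0,0,0,0,0,0,0,0,0,0,0]

```text
clock: 15.9
eef_pos: [0.5782, 0.2259, 0.2224]
orientation: [-0.062, 0.13, 0.99, 0.008]
wrist_force: [-3.0, 0.3, 6.5]
opening: 0.651
grip_force: 33.0
```

move_arm:
  commands: [0,0,-0.5,0,0,0,0,0,0,0,0,0,0,0,0,0,0,0]
  squeeze: 20

```text
clock: 16.2
eef_pos: [0.5785, 0.2258, 0.2223]
orientation: [-0.061, 0.13, 0.99, 0.008]
wrist_force: [-0.9, 1.3, 3.6]
opening: 0.649
grip_force: 32.7
```

move_arm:
  commands: [0,0,0,0,0,0,0,0,0,0,0,0,0,0,0,0,0,0,0,0,0,0,0,0,0,0,0,0,0,0,0,0,0,0,0,0,0,0,0,0,0,0,0,0,0,0,0,0]
  grip: 80

```text
clock: 17.0
eef_pos: [0.5784, 0.2256, 0.2223]
orientation: [-0.061, 0.13, 0.99, 0.007]
wrist_force: [0.4, -0.2, -0.4]
opening: 0.931
grip_force: 0.0
```

move_arm:
  commands: [0,0,-10,0,0,0,0,0,-20,0,0,0,0,0,-40,0,0,0,0,0,-45,0,0,0,0,0,-45,0,0,0,0,0,0,0,0,0,0,0,0,0,0,0,0,0,0,0,0,0]

```text
clock: 17.8
eef_pos: [0.5972, 0.2206, 0.3802]
orientation: [-0.062, 0.13, 0.99, 0.007]
wrist_force: [-0.4, 0.1, -0.8]
opening: 0.934
grip_force: 0.0
```

```bash
python3 -c "
from h import *
np.set_printoptions(precision=4,suppress=True)
s=camera('side')
k=big(mask(s,(0,180,50),(6,255,255),(150,200,320,300)));print('chock',cen(k))
cv2.imwrite('pics/s6.png',cv2.resize(s['color'][190:320,160:310,::-1],None,fx=4.5,fy=4.5))"
```

```text
chock (215.86086086086084, 250.4256256256256)
```

View pics/s6.png

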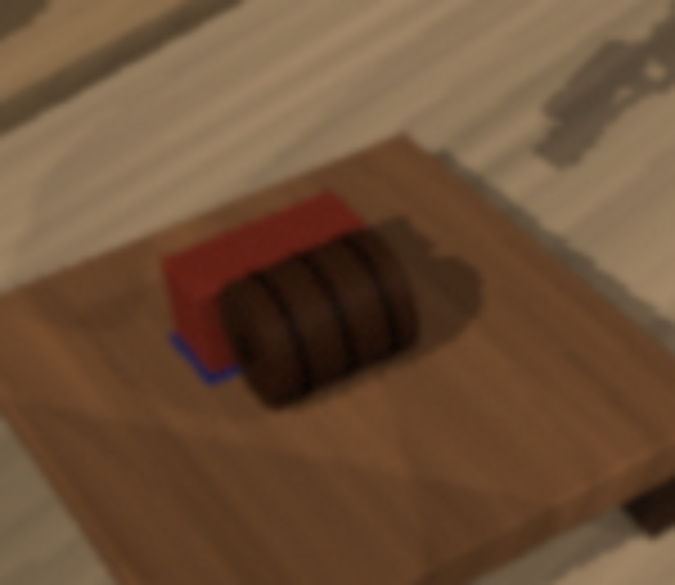

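The roller rests crosswise against the block, the block is still on the patch with the same blue margin, and the robot is clear. One stillness check, then hand in.

move_arm:
  commands: [0,0,0,0,0,0,0,0,0,0,0,0,0,0,0,0,0,0,0,0,0,0,0,0,0,0,0,0,0,0,0,0,0,0,0,0,0,0,0,0,0,0,0,0,0,0,0,0,0,0,0,0,0,0,0,0,0,0,0,0]

```text
clock: 18.85
eef_pos: [0.5975, 0.2207, 0.3811]
orientation: [-0.061, 0.13, 0.99, 0.007]
wrist_force: [-1.1, 0.9, -0.1]
opening: 0.938
grip_force: 0.0
```

```bash
python3 -c "
from h import *
s=camera('side');a=cv2.imread('pics/s6.png')
b=cv2.resize(s['color'][190:320,160:310,::-1],None,fx=4.5,fy=4.5)
d=cv2.absdiff(a,b)[170:420,150:430].max();print('max diff',d)
if d<40: print(sign_off())"
```

```text
max diff 9
the job is handed in; nothing more can be done
None
```

The block lies across the slope on the blue patch, the dark roller rests still against its uphill side, the pale and turquoise rollers were not touched, and the job was handed in at about 19 s.

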